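# Feed two test cards into the card reader with the spring slide

### The job

Load the two test cards into the card reader, green-banded card first, then the blue-banded one. For each: take it from the leaning stand, stand it upright on its long thin edge, band at the top, in the open bay between the red-paddled pusher and the reader's funnel and let go; then push the red paddle all the way to its end so that the card runs into the reader, and let go there so that the slide snaps back home by itself. Leave the other things where they stand.

Things in the scene. Friction and masses are not known exactly. Their poses are not given: they have to be found in the camera images.
- feeder: card feeder and reader, fixed: grey base plate 96 x 320 x 8 mm with a straight lane along its own +y (z up); a card runs along y, its thickness across. Origin: on the lane's centre line, on the worktop, under the pusher plate's front face when home. Lane floor 8 mm above the worktop. Open bay from y = 0 (pusher face) to 82 mm; funnel y 83 to 109 mm, walls 62 mm high
- bay (a point): middle of the bay's floor: feeder's frame (0, 40, 8) mm, axes as the feeder's; a card standing here has its centre 29 mm above this point. Kerbs either side stand 8 mm above the floor, 34 mm apart. The bay is 18 mm longer than a card, with the slide home
- tunnel (a point): mouth of the reader's tunnel on the lane floor: feeder's frame (0, 109, 8) mm. Tunnel 17 mm wide through the white housing (y 109 to 193 mm, 83 mm wide, top 85 mm above the worktop), then a low outlet trough with an end stop at y = 238 mm. The first card, fully pushed, stops with its near end at y = 85 mm; the second pushes it one card length (64 mm) on
- feed_slide (a joint): travel of the pusher slide along the feeder's +y in m: 0 home, 0.085 at its end stop (fully pushed). A spring returns it: about 2.5 N at home, 7 N at the end; let go at the end it is home again in about half a second
- paddle (a point): point in the red paddle that moves with the slide: upright plate 40 mm wide (feeder x), 8 mm thick (feeder y), centred on this point in x and y; home it lies at feeder (0, -26, 66) mm, top edge 91 mm above the worktop. Push on its face looking to the feeder's -y. Behind it the sled stays below 21 mm; a fixed spring block, 22 mm high, begins 35 mm back
- green_card_mid (a point): centre of the white test card with a green top band: rigid, 12 mm thick (its own x), 64 mm long (its y), 58 mm high (its z, band at the top), 45 g. Starts leaning in either place of the stand, its z axis 40 degrees from vertical, top tipped toward the robot (stand's -x). Grip it across the 12 mm, fingers pointing down along the card, near the middle of its length.
- blue_card_mid (a point): centre of the white test card with a blue top band: rigid, 12 mm thick (its own x), 64 mm long (its y), 58 mm high (its z, band at the top), 45 g. Starts leaning in either place of the stand, its z axis 40 degrees from vertical, top tipped toward the robot (stand's -x). Grip it across the 12 mm, fingers pointing down along the card, near the middle of its length.
- stand: fixed leaning stand: dark base 84 x 198 x 8 mm, origin under its centre, z up; card places at y = +60 and -60 mm (give or take 3 mm). In each, a ledge holds the card's lower edge 45 mm above the worktop and two rails 46 mm apart lie under it. The card's upper 17 mm stick out clear; between the rails its underside is free down to 20 mm from its lower edge
- timer: white digital timer with three buttons, 68 x 62 x 18 mm, lying on its back; a bystander, origin under its centre
- red_bottle: brown reagent bottle with red cap, 34 mm wide, 76 mm tall; a bystander, origin under its centre
- specimen_cup: white specimen cup with orange lid, 62 mm wide, 70 mm tall; a bystander, origin under its centre
- black_bottle: brown reagent bottle with black cap, 42 mm wide, 91 mm tall; a bystander, origin under its centre
- stapler: black desk stapler, 34 x 127 x 41 mm; a bystander, origin under its centre
Mind the look-alikes: they are no part of the job. What is shaped like the part that bears green_card_mid but black is not meant.

How it is judged:
On the way, in this order (a step that is already met when the one before it is completed fails the run):
1. the green-banded card stands released in the bay, upright, slide home (y of green_card_mid in the frame of feeder between 0.026 and 0.062 m and x of green_card_mid in the frame of feeder between -0.013 and 0.013 m and z of green_card_mid in the frame of feeder between 0.033 and 0.041 m and angle between green_card_mid's own z axis and vertical below 0.1 rad and contact force between the fingers and green_card below 0.05 N and linear speed of green_card below 0.01 m/s and value of joint feed_slide below 0.006 m), for 0.2 s.
2. the slide is pushed to its end with the green card ahead of it (value of joint feed_slide above 0.079 m and y of green_card_mid in the frame of feeder above 0.108 m), for 0.05 s.
3. the slide is let go and runs back by itself (value of joint feed_slide between 0.008 and 0.07 m and velocity of joint feed_slide below -0.1 m/s and contact force between the fingers and feed_slide below 0.1 N).
4. the slide is home, untouched (value of joint feed_slide below 0.006 m and contact force between the fingers and feed_slide below 0.05 N), for 0.2 s.
5. the blue-banded card stands released in the bay, upright, slide home (y of blue_card_mid in the frame of feeder between 0.026 and 0.062 m and x of blue_card_mid in the frame of feeder between -0.013 and 0.013 m and z of blue_card_mid in the frame of feeder between 0.033 and 0.041 m and angle between blue_card_mid's own z axis and vertical below 0.1 rad and contact force between the fingers and blue_card below 0.05 N and linear speed of blue_card below 0.01 m/s and value of joint feed_slide below 0.006 m), for 0.2 s.
6. the slide is pushed to its end again, moving both cards on (value of joint feed_slide above 0.079 m and y of blue_card_mid in the frame of feeder above 0.108 m and y of green_card_mid in the frame of feeder above 0.168 m), for 0.05 s.
7. the slide is let go and runs back by itself (all of step 3).
At the end, for the whole second after the job is handed in: Both cards stand upright (within 0.12 rad) at rest on the lane floor: the blue-banded one just inside the reader, its centre 108 to 145 mm along the lane, the green-banded one ahead of it, 168 to 212 mm along; the slide is back home (within 6 mm), untouched (all of step 4 and y of blue_card_mid in the frame of feeder between 0.108 and 0.145 m and y of green_card_mid in the frame of feeder between 0.168 and 0.212 m and x of green_card_mid in the frame of feeder between -0.012 and 0.012 m and angle between each of green_card_mid, blue_card_mid's own z axis and vertical below 0.12 rad and z of each of green_card_mid, blue_card_mid in the frame of feeder below 0.043 m and linear speed of each of green_card, blue_card below 0.01 m/s and x of blue_card_mid in the frame of feeder between -0.012 and 0.012 m).
It fails at once if another thing on the worktop is shifted by more than 20 mm (distance of any of timer, red_bottle, specimen_cup, black_bottle, stapler from where it was at the start of the episode above 0.02 m).
It also fails if it takes over 72 s, if anything falls off the work surface, if the arm or the gripper's body presses on something with over 40 N, if the wrist force passes 120 N, or if a joint passes its speed limit or range.

### The arm

A 6-joint arm with a two-finger parallel gripper is mounted at the origin on a cart in front of the work surface, level with it; the furniture and walls round the work are solid. World frame = base frame: x ahead of the robot, y to its left, z up, the work surface at z = 0. Lengths are in m, angles in rad, forces in N, time in s.
With the tool pointing down it reaches from about 0.4 to 0.825 m from the base axis. Payload 7 kg.
Tool frame: the origin (TCP) lies on the centre line of the jaws, within the pads' length; the fingertips stand arm.tip_reach ahead of it and the grasp point (between the pads) lies 5 mm behind it (arm.tip_reach is the distance from the TCP to the fingertips, in m); z points along the fingers, y is the line along which they close (so a half turn about z gives the same grasp; the last joint's range is limited). The gripper opens to 88 mm and grips with 3 to 60 N. Pads are 19 mm wide; open, the fingers measure 130 mm over their backs; the gripper's body (78 mm by 193 mm) begins 47 mm behind the grasp point.
Start: joints at [-0.887, 0.359, 0.012, 0, -1.224, -0.288], TCP at [0.26, -0.623, 0.203] pointing down, gripper open.
Joint ranges: [-3.07, 3.07], [-1.43, 2.12], [-1.02, 1.25], [-3.03, 1.67], [-3.05, -0], [-3.03, 3.03]. Speed limits (rad/s): [2.39, 2.39, 3.01, 3.14, 3.14, 3.14].

### API

Orientations are given as [roll, pitch, yaw] about the fixed x, y, z axes, in that order (R = Rz(yaw) Ry(pitch) Rx(roll)).
In Python, from station import status, optics, order, arm gives the robot as it stands. The module is installed in compiled form; this text tells all that it offers.
- The arm moves only by the shell command python3 -m jog 'ROWS' [FORCE]. ROWS is JSON, a list of rows, each a list of 3 entries, a list of its own where there are three numbers: the gripper command: -1 is shut, 1 is fully open, values between are in proportion, then the shift along the tool's x, y, z in mm, then the turn about the tool's z in rad. A call has 1 to 20 rows; each row is the pose to reach, as a shift and turn from the pose commanded when the call began, along the tool's axes at that moment; what a row does not reach only later rows make up. A row lasts 1/8 s, in which the tool goes at most 62.5 mm and 10.7 degrees, less where a joint would pass 70% of its speed; a pose out of reach is approached as far as the arm can. A call with a gripper value outside its range is refused whole. The fingers move at their own pace and stop on an object; FORCE is the grip in N (left out, the last holds). Time passes only in rows, so rows that repeat a pose let the fingers close. It gives the time, the measured TCP pose, the force, the opening and the grip force at its end, in the units of the state.
- status.get_state(): the state, without advancing time (a new reading comes with each control period).
- optics.grab_frame(name): name is "scene" or "top"; returns a dict with "color" (384x512x3 uint8, red, green, blue), "mtx" (3x3 intrinsics, pixels), "cam_to_world" (4x4, takes a point from camera to world coordinates). Camera axes: x right, y down, z forward; pixel columns grow to the right and rows downward; lengths in m; the calibration is good to about 2 mm. A picture is of the moment at which its call begins. There is no depth.
- order.job_done(): hands the job in; it is judged then, once.
The state is a dict: "t": time; "q": joint angles; "qd": joint speeds; "joint_efforts": joint torques, N m; "eef_pos": TCP position; "ee_rot": TCP orientation; "force": force on the tool from outside, world axes, zero at the start; "moment": the same for the moment, N m; "width": finger opening in m; "gripper_force": force on a finger pad.
Only numpy, scipy, OpenCV 4.12 (cv2) and the standard library are available. Lean on these libraries where they do the work, as an engineer would, in place of code of your own. Each camera call takes 0.05 s, during which the arm holds its last target. There are 200 camera calls.

## Working session

There is one attempt and no reset: what is moved stays moved. The work goes in short steps, Python scripts to look and compute and a shell command to move; the robot and the scene stay as the last step left them, time stands still between calls to the robot, and variables do not carry over. Pictures are saved under pics/ and viewed, at most 10 in all, crops included, and the job is handed in when it is done.

```bash
mkdir -p pics
python3 - <<'E'
from station import status, optics, arm
import cv2,numpy as np
s=status.get_state();print({k:np.round(v,4).tolist() for k,v in s.items()},arm.tip_reach)
for n in("scene","top"):
    f=optics.grab_frame(n);cv2.imwrite(f"pics/{n}0.png",cv2.resize(f["color"][:,:,::-1],(800,600),interpolation=cv2.INTER_CUBIC))
    print(n,np.round(f["mtx"],1).tolist(),np.round(f["cam_to_world"],4).tolist())
E
```

```text
{'t': 0.0, 'q': [-0.8869, 0.3594, 0.011, -0.0004, -1.2241, -0.2881], 'qd': [0.0016, 0.0009, 0.0012, -0.0001, 0.0005, 0.0002], 'joint_efforts': [0.0028, -58.2715, 29.3056, 6.9967, 0.007, -0.0001], 'eef_pos': [0.26, -0.6223, 0.2025], 'ee_rot': [3.1399, -0.0002, -2.7459], 'force': [-0.7401, -0.2337, -0.1493], 'moment': [0.0686, 0.0163, -0.0122], 'gripper_force': 0.0, 'width': 0.0878} 0.014
scene [[446.9, 0.0, 251.8], [0.0, 446.9, 194.8], [0.0, 0.0, 1.0]] [[0.962, -0.162, 0.2199, 0.194], [-0.2729, -0.5996, 0.7523, -1.4212], [0.01, -0.7837, -0.6211, 1.0692], [0.0, 0.0, 0.0, 1.0]]
top [[375.2, 0.0, 247.3], [0.0, 375.2, 190.1], [0.0, 0.0, 1.0]] [[0.0097, -0.9938, 0.1111, 0.3959], [-0.9999, -0.0111, -0.0117, -0.2164], [0.0128, -0.111, -0.9937, 1.2487], [0.0, 0.0, 0.0, 1.0]]
```

View pics/scene0.png

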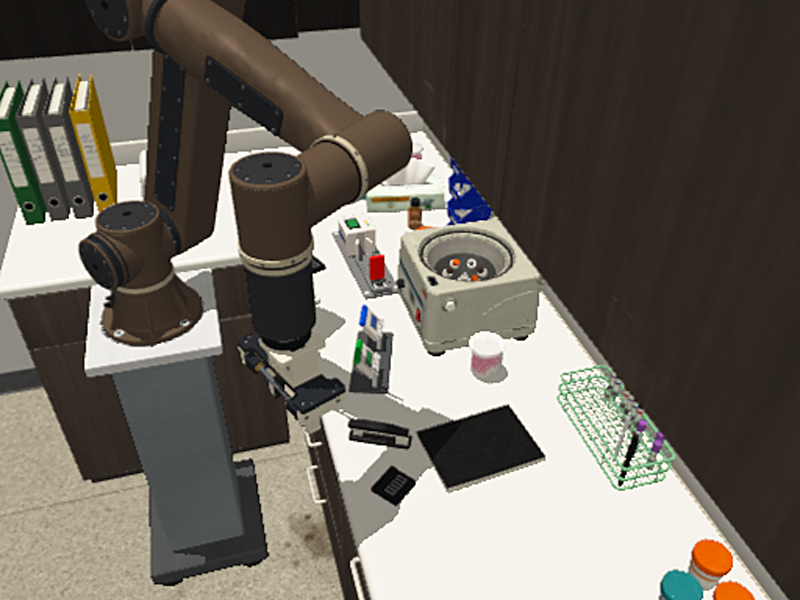

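View pics/top0.png

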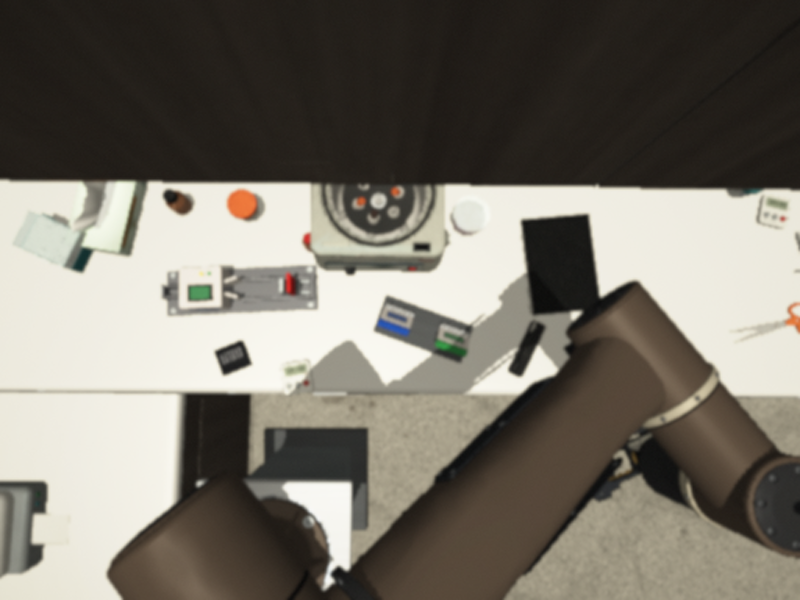

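Both views show the stand with blue at left and green at right: in the top view at about (395,318) and (452,342), in the scene view at about (370,325) and (366,357). The feeder lies along world +y with the paddle at top (290,284) and scene (377,267). The centrifuge is beside the lane. Next I'll take enlarged crops.

Run:
```python
import cv2,numpy as np
from station import optics
# crops in native px: (x0,y0,w,h)
out=[]
for n,rs in(("top",[(230,180,80,60),(100,160,112,84)]),("scene",[(215,190,50,60),(205,130,60,66)])):
    im=optics.grab_frame(n)["color"][:,:,::-1]
    for x,y,w,h in rs:
        k=min(400/w,300/h); c=cv2.resize(im[y:y+h,x:x+w],None,fx=k,fy=k,interpolation=cv2.INTER_CUBIC)
        b=np.zeros((300,400,3),np.uint8); b[:c.shape[0],:c.shape[1]]=c; out.append(b); print(n,x,y,k)
cv2.imwrite("pics/c1.png",np.vstack([np.hstack(out[:2]),np.hstack(out[2:])]))
```

```text
top 230 180 5.0
top 100 160 3.5714285714285716
scene 215 190 5.0
scene 205 130 4.545454545454546
```

View pics/c1.png

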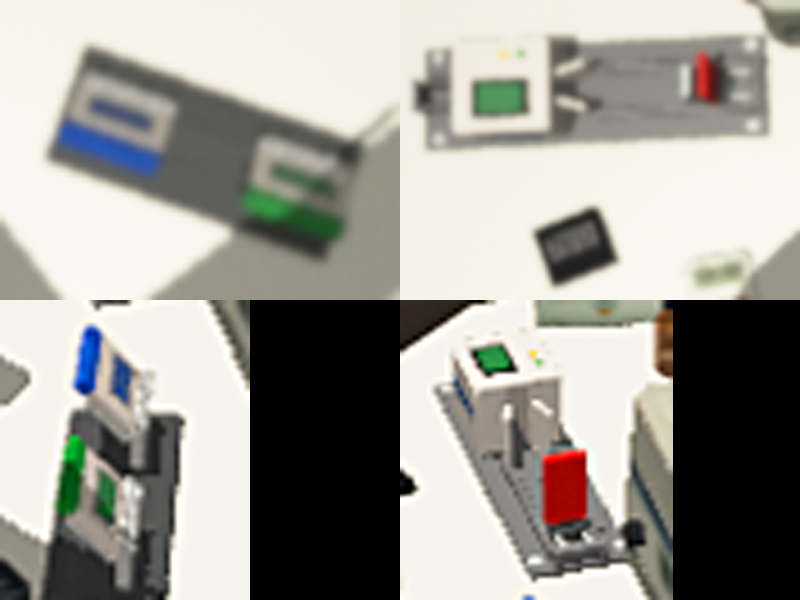

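```bash
cat > h.py <<'E'
import numpy as np,cv2
from station import optics
def cams(): return {n:optics.grab_frame(n) for n in("top","scene")}
def proj(f,P):
    T=np.linalg.inv(f["cam_to_world"]);p=(np.atleast_2d(P)@T[:3,:3].T+T[:3,3])@f["mtx"].T
    return p[:,:2]/p[:,2:]
def ray(f,px,z):
    T=f["cam_to_world"];d=T[:3,:3]@np.linalg.inv(f["mtx"])@np.r_[px,1];o=T[:3,3]
    return o+d*(z-o[2])/d[2]
def Rz(a):c,s=np.cos(a),np.sin(a);return np.array([[c,-s,0],[s,c,0],[0,0,1]])
def Ry(a):c,s=np.cos(a),np.sin(a);return np.array([[c,0,s],[0,1,0],[-s,0,c]])
def box(lo,hi):return np.array([[x,y,z] for x in(lo[0],hi[0]) for y in(lo[1],hi[1]) for z in(lo[2],hi[2])])
def wire(im,f,V,col,x,y,k):
    p=((proj(f,V)-[x,y]+.5)*k-.5)
    for i in range(8):
        for b in(1,2,4):
            if not i&b: cv2.line(im,*[tuple(int(v) for v in p[j]) for j in(i,i|b)],col,1,cv2.LINE_AA)
E
cat > fit.py <<'E'
from h import *
from scipy.optimize import least_squares
F=cams()
P=lambda pts,x,y,k:(np.array(pts)+.5)/k+[x,y]-.5
t=F["top"]
def planar(mod,px,g):
    r=lambda v:(proj(t,np.c_[mod@Rz(v[2])[:2,:2].T+v[:2],np.full(len(mod),.008)])-px).ravel()
    s=least_squares(r,g);print(np.round(s.x,4),np.round(s.fun,2));return s.x
st=planar(np.array([[.042,.099],[-.042,.099],[-.042,-.099],[.042,-.099]]),P([(88,45),(48,157),(325,257),(362,150)],230,180,5),[.4,-.2,-.2])
q=P([(27,50),(365,38),(368,132),(28,148)],100,160,3.5714)
y0=[];fd=planar(np.array([[.048,.160],[.048,-.160],[-.048,-.160],[-.048,.160]]),q,[.5,.1,0])
cards={}
for n,px,sg in(("blue",[(55,148),(157,175),(82,72),(178,100)],.06),("green",[(242,212),(335,241),(262,135),(352,168)],-.06)):
    px=P(px,230,180,5)
    def V(v):return np.array([[-.006,.032,.029],[-.006,-.032,.029],[.006,.032,-.029],[.006,-.032,-.029]])@(Rz(v[2])@Ry(-np.radians(40))).T+[v[0],v[1],.071]
    c=st[:2]+Rz(st[2])[:2,:2]@[0,sg]
    s=least_squares(lambda v:(proj(t,V(v))-px).ravel(),[*c,st[2]]);print(n,np.round(s.x,4),np.round(s.fun,2),"in stand",Rz(-st[2])[:2,:2]@(s.x[:2]-st[:2]));cards[n]=s.x
np.savez("fit.npz",st=st,fd=fd,**cards)
# paddle & bay in base-centre frame: paddle centre at z=.091 top view; housing top corners z .085
for nm,px,z in(("paddle",(305,77),.089),("housing edge far",(52,85),.085),("housing near",(148,85),.085)):
    w=ray(t,P([px],100,160,3.5714)[0],z);print(nm,np.round(w,4),np.round(Rz(-fd[2])[:2,:2]@(w[:2]-fd[:2]),4))
E
python3 fit.py
```

```text
[ 0.4691 -0.3091 -0.3447] [-0.14 -0.79 -0.96  0.47  0.03  1.39  1.07 -1.12]
[0.547  0.0761 0.0532] [-0.76 -0.63  0.86 -1.19  0.9   1.07 -0.98  0.67]
blue [ 0.4828 -0.2493 -0.2762] [ 0.75 -1.11  0.22 -0.66 -0.5   0.9  -0.51  0.94] in stand [-0.0073059   0.06092695]
green [ 0.443  -0.3624 -0.3183] [-0.28 -1.15  0.83 -0.23 -0.8   0.78  0.23  0.65] in stand [-0.00653177 -0.05899205]
paddle [ 0.5511 -0.036   0.089 ] [-0.0019 -0.1121]
housing edge far [0.5421 0.1844 0.085 ] [0.0008 0.1085]
housing near [0.543  0.1011 0.085 ] [-0.0026  0.0252]
```

```bash
cat > ov.py <<'E'
from h import *
import sys
def draw(name,cards=True):
    d=np.load("fit.npz");F=cams();out=[]
    st,fd=d["st"],d["fd"]
    pl=lambda V,p:V@Rz(p[2]).T+[p[0],p[1],0]
    o=np.array([fd[0],fd[1],fd[2]]);o[:2]+=Rz(fd[2])[:2,:2]@[0,-.0848]
    B=[(pl(box((-.042,-.099,0),(.042,.099,.008)),st),(0,255,255)),
       (pl(box((-.048,-.0752,0),(.048,.2448,.008)),o),(0,255,255)),(pl(box((-.02,-.03,.05),(.02,-.022,.091)),o),(255,255,0)),
       (pl(box((-.0415,.109,.008),(.0415,.193,.085)),o),(255,0,255))]
    if cards:
        for n in("blue","green"):
            v=d[n];z=v[3] if len(v)>3 else .071
            B.append((box((-.006,-.032,-.029),(.006,.032,.029))@(Rz(v[2])@Ry(-np.radians(40))).T+[v[0],v[1],z],(0,0,255)))
    for n,rs in(("top",[(230,180,80,60),(100,160,112,84)]),("scene",[(210,185,64,48),(205,132,84,63)])):
        im=F[n]["color"][:,:,::-1]
        for x,y,w,h in rs:
            k=400/w;c=cv2.resize(im[y:y+h,x:x+w],(400,300),interpolation=cv2.INTER_CUBIC)
            for V,col in B: wire(c,F[n],V,col,x,y,k)
            out.append(c)
    cv2.imwrite(f"pics/{name}.png",np.vstack([np.hstack(out[:2]),np.hstack(out[2:])]))
draw(sys.argv[1])
E
python3 ov.py ov1
```

```text
(no output)
```

View pics/ov1.png

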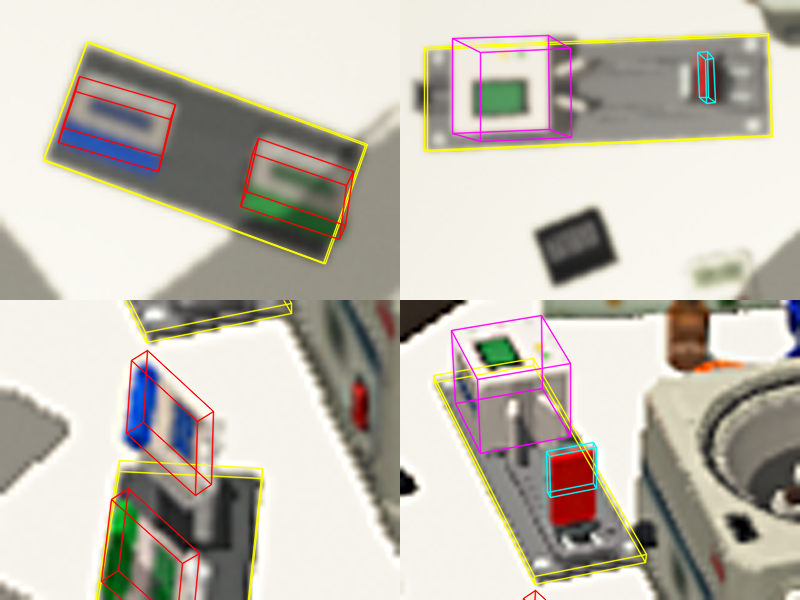

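The overlay fits both views to about 2 mm. Next I'll work out the moves and the clearances around the centrifuge.

```bash
cat > mv.py <<'E'
# usage: mv.py frame x y z(tip) yawclose   -> shifts; frame s/f ; closing axis: x or y of frame
import sys
from h import *
from station import status,arm
d=np.load("fit.npz");st=d["st"];fd=d["fd"].copy();fd[:2]+=Rz(fd[2])[:2,:2]@[0,-.0848]
def rel(fr,x,y,tip,ax):
    p=st if fr=="s" else fd
    s=status.get_state();w=np.r_[p[:2]+Rz(p[2])[:2,:2]@[x,y],tip+arm.tip_reach]
    yaw=p[2]-np.pi/2+(0 if ax=="x" else -np.pi/2)
    r,pt,yw=s["ee_rot"];R=Rz(yw)@Ry(pt)@cv2.Rodrigues(np.array([r,0,0]))[0]
    dy=(yaw-yw+np.pi)%(2*np.pi)-np.pi
    print("target",np.round(w,4),"now",np.round(s["eef_pos"],4),"t",round(s["t"],2),"w",round(s["width"],4),"gf",round(s["gripper_force"],1),"q",np.round(s["q"],2))
    print("shift mm",np.round(R.T@(w-s["eef_pos"])*1000,1),"turn",round(-dy,3),"dist",np.linalg.norm(w-s["eef_pos"]))
if __name__=="__main__": a=sys.argv;rel(a[1],float(a[2]),float(a[3]),float(a[4]),a[5])
E
python3 mv.py s .005 -.059 .15 x
python3 - <<'E'
from h import *
t=cams()["top"];s=cams()["scene"];d=np.load("fit.npz");fd=d["fd"];fd[:2]+=Rz(fd[2])[:2,:2]@[0,-.0848]
print("feeder",fd)
for px in((312,265),(445,268)):
  for z in(0,.1,.2): print(px,z,np.round(Rz(-fd[2])@(ray(t,np.array(px)/1.5625,z)-[*fd[:2],0]),3))
# scene: centrifuge top-left-front corner (402,237)/800img, bottom-front (435,352), left bottom(400,290)
for px,z in(((437,355),0.),((403,237),.15),((403,237),.2),((433,310),.15)): print(px,z,np.round(Rz(-fd[2])@(ray(s,np.array(px)/1.5625,z)-[*fd[:2],0]),3))
E
```

```text
target [ 0.4539 -0.3663  0.164 ] now [ 0.2602 -0.6227  0.2033] t 0.4 w 0.0878 gf 0.0 q [-0.89  0.36  0.01 -0.   -1.22 -0.29]
shift mm [-277.6  161.9   39.4] turn -0.83 dist 0.3237339182613396
feeder [ 0.55150761 -0.00862156  0.05317875]
(312, 265) 0 [ 0.048 -0.064  0.   ]
(312, 265) 0.1 [ 0.031 -0.075  0.1  ]
(312, 265) 0.2 [ 0.014 -0.086  0.2  ]
(445, 268) 0 [ 0.03 -0.35  0.  ]
(445, 268) 0.1 [ 0.014 -0.338  0.1  ]
(445, 268) 0.2 [-0.002 -0.326  0.2  ]
(437, 355) 0.0 [ 0.049 -0.324  0.   ]
(403, 237) 0.15 [ 0.059 -0.057  0.15 ]
(403, 237) 0.2 [ 0.032 -0.129  0.2  ]
(433, 310) 0.15 [ 0.025 -0.341  0.15 ]
```

```bash
python3 -m jog '[[1,[-46,27,0],-0.14],[1,[-93,54,0],-0.28],[1,[-139,81,10],-0.42],[1,[-185,108,20],-0.56],[1,[-231,135,30],-0.7],[1,[-277.6,162,39],-0.83],[1,[-277.6,162,39],-0.83],[1,[-277.6,162,39],-0.83]]' 10; python3 mv.py s .005 -.059 .07 x
```

```text
t: 1.6
eef_pos: [0.4541, -0.3662, 0.1646]
ee_rot: [-3.141, -0.0, -1.915]
force: [-0.3, -0.2, 0.2]
width: 0.0875
gripper_force: 0.0
target [ 0.4539 -0.3663  0.084 ] now [ 0.4541 -0.3662  0.1646] t 1.6 w 0.0875 gf 0.0 q [-0.34  0.24 -0.25  0.   -1.08 -0.  ]
shift mm [ 0.2  0.2 80.6] turn 0.0 dist 0.08065012800325196
```

```bash
python3 -m jog '[[1,[0,0,20],0],[1,[0,0,40],0],[1,[0,0,60],0],[1,[0,0,72],0],[1,[0,0,80],0],[1,[0,0,80],0],[1,[0,0,80],0]]' 10
python3 - <<'E'
from h import *
F=cams();t=F["top"]["color"][160:235,220:320,::-1];s=F["scene"]["color"][170:260,190:310,::-1]
cv2.imwrite("pics/g1.png",np.hstack([cv2.resize(t,(400,300),interpolation=2),cv2.resize(s,(400,300),interpolation=2)]))
E
```

```text
t: 2.48
eef_pos: [0.4543, -0.3666, 0.0851]
ee_rot: [-3.141, -0.0, -1.916]
force: [0.6, -0.4, 1.0]
width: 0.0879
gripper_force: 0.0
```

View pics/g1.png

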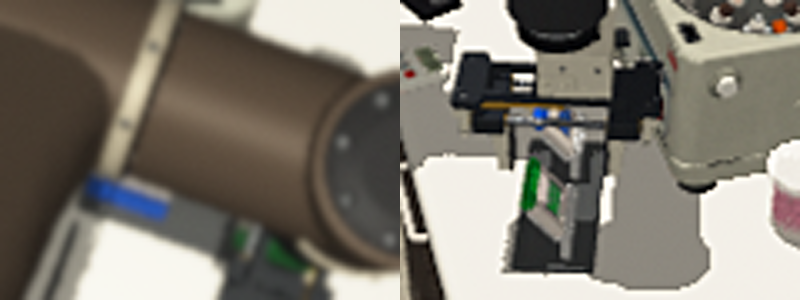

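Run:
```python
from h import *
F=cams();d=np.load("fit.npz")
R=Rz(-.345)
for sx in(-44,44):
    p=np.array([.4543,-.3666,.071])+R@[sx/1000,0,0]; print(sx,(proj(F["scene"],p)-[190,170])*3.33)
print("card",(proj(F["scene"],[*d["green"][:2],.071])-[190,170])*3.33+[400,0],d["green"])
s=F["scene"]["color"][185:245,190:270,::-1];cv2.imwrite("pics/g2.png",cv2.resize(s,(800,600),interpolation=2))
```

```text
-44 [[113.60563069 189.15251018]]
44 [[202.31351742 193.94435829]]
card [[545.78897666 190.79346774]] [ 0.44302687 -0.3623984  -0.31830423]
```

View pics/g2.png

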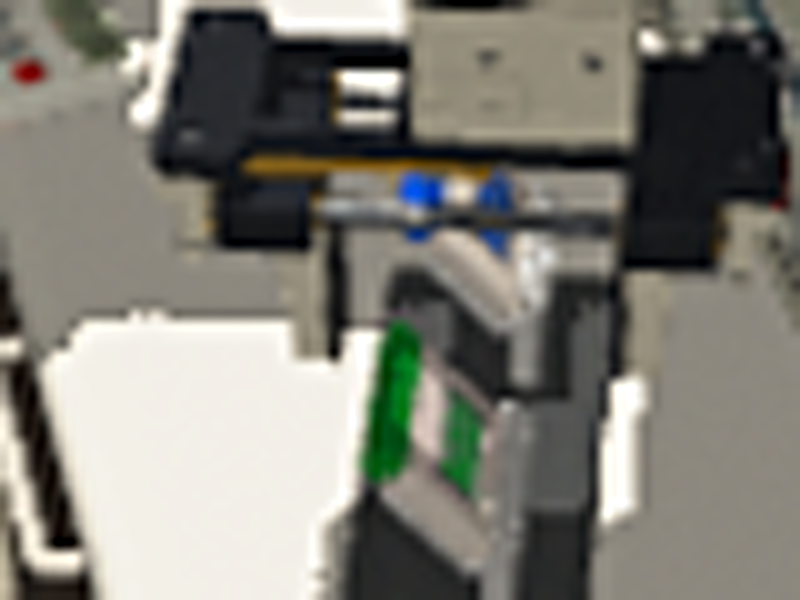

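The fingertips look higher in the image than predicted, so I'll overlay the expected finger geometry in both views.

Run:
```python
from h import *
from station import status
F=cams();s=status.get_state();e=np.array(s["eef_pos"]);R=Rz(s["ee_rot"][2])@np.diag([1,-1,-1.])
out=[]
for n,(x,y,w,h) in(("top",(250,190,64,96)),("scene",(190,170,80,120))):
    h=min(h,384-y);c=cv2.resize(F[n]["color"][y:y+h,x:x+w,::-1],None,fx=400/w,fy=400/w,interpolation=2)[:600]
    for sg in(-1,1):
        a,b=sorted((sg*.044,sg*.065))
        wire(c,F[n],box((-.0095,a,-.03),(.0095,b,.014))@R.T+e,(0,0,255),x,y,400/w)
    wire(c,F[n],box((-.039,-.0965,-.1),(.039,.0965,-.052))@R.T+e,(0,255,255),x,y,400/w)
    b=np.zeros((600,400,3),np.uint8);b[:c.shape[0]]=c;out.append(b)
cv2.imwrite("pics/g3.png",np.hstack(out))
```

```text
(no output)
```

View pics/g3.png

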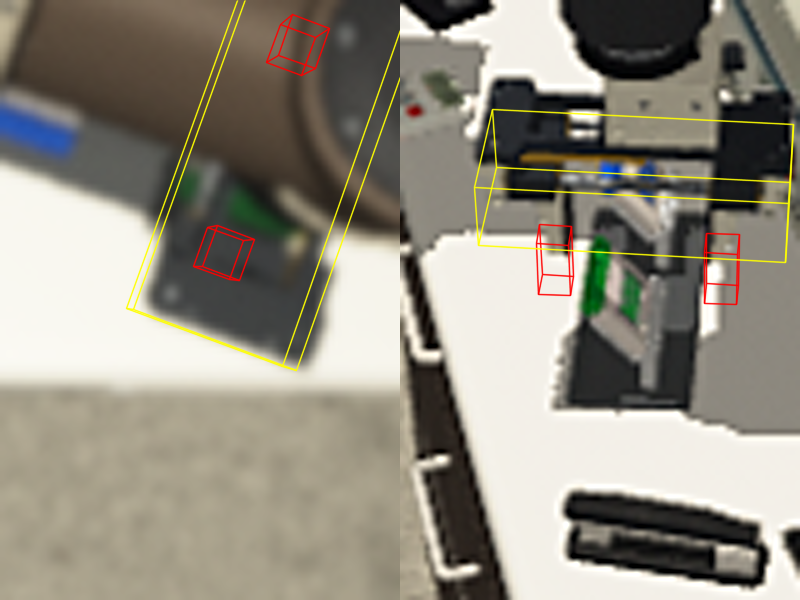

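```bash
python3 -m jog '[[0.3,[0,-2,0],0],[0.3,[0,-4,0],0],[0,[0,-4,0],0],[-0.2,[0,-4,0],0],[-0.4,[0,-4,0],0],[-0.6,[0,-4,0],0],[-0.8,[0,-4,0],0],[-1,[0,-4,0],0],[-1,[0,-4,0],0],[-1,[0,-4,0],0]]' 8
python3 - <<'E'
from h import *
from station import status
F=cams();s=status.get_state();e=np.array(s["eef_pos"]);R=Rz(s["ee_rot"][2])@np.diag([1,-1,-1.])
print(s["width"],s["gripper_force"],s["force"])
x,y,w,h=190,175,80,60
c=cv2.resize(F["scene"]["color"][y:y+h,x:x+w,::-1],(800,600),interpolation=2)
wire(c,F["scene"],box((-.0095,-.006,-.024),(.0095,.006,.014))@R.T+e,(0,0,255),x,y,10)
cv2.imwrite("pics/g4.png",c)
E
```

```text
t: 4.03
eef_pos: [0.4577, -0.3676, 0.0845]
ee_rot: [3.142, 0.0, -1.916]
force: [0.2, 0.2, 0.1]
width: 0.0008
gripper_force: 0.0
0.0008010408608095912 0.0 [-0.65716292 -0.37945017  0.03721015]
```

View pics/g4.png

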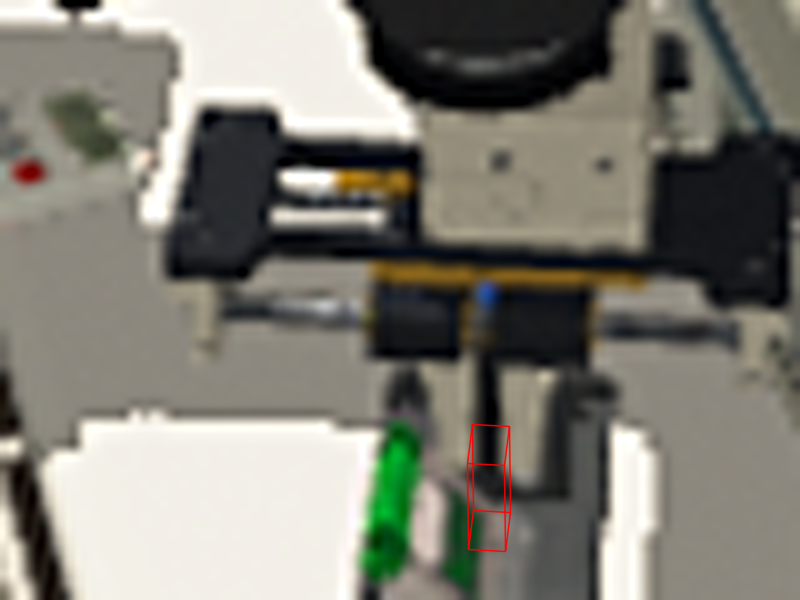

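```bash
python3 -m jog '[[-1,[0,0,-40],0],[-1,[0,0,-80],0],[-1,[0,0,-80],0]]'
cat > to.py <<'E'
import sys
from h import *
from station import status
a=[float(v) for v in sys.argv[1:]];s=status.get_state();r,p,y=s["ee_rot"];R=Rz(y)@Ry(p)@cv2.Rodrigues(np.array([r,0,0]))[0]
print(np.round(R.T@(np.array(a[:3])-s["eef_pos"])*1000,1),np.round(s["eef_pos"],4),[round(y,3),s["t"]],"turn",round(-(a[3]-y),3) if len(a)>3 else "")
E
python3 to.py .42 -.10 .16
```

```text
t: 4.5
eef_pos: [0.4596, -0.3687, 0.1682]
ee_rot: [-3.135, -0.001, -1.915]
force: [1.0, 0.1, -0.5]
width: 0.0004
gripper_force: 0.0
[-239.5  128.1    7.1] [ 0.4596 -0.3687  0.1682] [np.float64(-1.915), 4.5] turn
```

```bash
python3 -m jog '[[-1,[-48,26,0],0],[-1,[-96,52,0],0],[-1,[-144,77,0],0],[-1,[-192,103,0],0],[-1,[-240,128,0],0],[-1,[-240,128,30],0],[-1,[-240,128,60],0],[-1,[-240,128,90],0],[-1,[-240,128,110],0],[-1,[-240,128,110],0],[-1,[-240,128,110],0]]'
python3 - <<'E'
from h import *
from station import status
F=cams();s=status.get_state();e=np.array(s["eef_pos"]);R=Rz(s["ee_rot"][2])@np.diag([1,-1,-1.]);out=[]
p=proj(F["scene"],e).astype(int)[0];print(e,p)
x,y,w,h=p[0]-40,p[1]-40,80,60
c=cv2.resize(F["scene"]["color"][y:y+h,x:x+w,::-1],(800,600),interpolation=2)
wire(c,F["scene"],box((-.0095,-.001,-.024),(.0095,.001,.014))@R.T+e,(0,0,255),x,y,10)
cv2.imwrite("pics/g5.png",c)
E
```

```text
t: 5.88
eef_pos: [0.4188, -0.0985, 0.055]
ee_rot: [-3.141, 0.0, -1.916]
force: [0.1, -0.7, 0.2]
width: 0.0003
gripper_force: 0.0
[ 0.41907468 -0.09840218  0.05531745] [210 185]
```

View pics/g5.png

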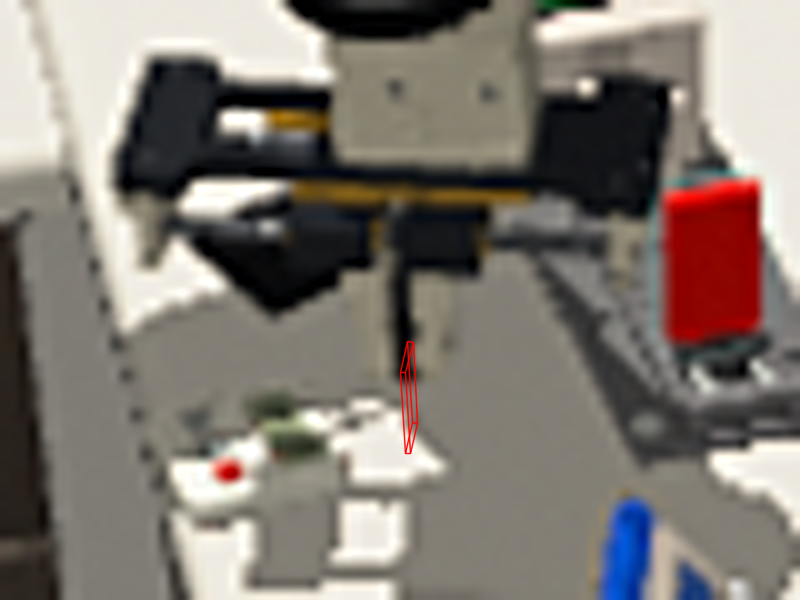

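```bash
python3 -m jog '[[-1,[0,0,15],0],[-1,[0,0,30],0],[-1,[0,0,34],0],[-1,[0,0,37],0],[-1,[0,0,37],0]]';python3 -m jog '[[-1,[0,0,2],0],[-1,[0,0,4],0],[-1,[0,0,4],0]]';python3 -m jog '[[-1,[0,0,2],0],[-1,[0,0,4],0],[-1,[0,0,4],0]]'
```

```text
t: 6.6
eef_pos: [0.4187, -0.0985, 0.0178]
ee_rot: [-3.141, 0.0, -1.916]
force: [-0.1, 0.3, 0.1]
width: 0.0004
gripper_force: 0.0
t: 6.98
eef_pos: [0.4182, -0.0985, 0.0134]
ee_rot: [3.141, -0.0, -1.916]
force: [0.0, 0.1, -0.2]
width: 0.0003
gripper_force: 0.0
t: 7.35
eef_pos: [0.4182, -0.0985, 0.0093]
ee_rot: [3.141, -0.0, -1.916]
force: [-0.8, -0.7, -0.7]
width: 0.0009
gripper_force: 0.0
```

```bash
for i in 1; do python3 -m jog '[[-1,[0,0,2],0],[-1,[0,0,4],0],[-1,[0,0,4],0]]';done;python3 -m jog '[[-1,[0,0,2],0],[-1,[0,0,4],0],[-1,[0,0,4],0]]'
```

```text
t: 7.72
eef_pos: [0.4182, -0.0985, 0.0053]
ee_rot: [3.141, -0.0, -1.916]
force: [-0.5, -0.0, 1.2]
width: 0.0006
gripper_force: 0.0
t: 8.1
eef_pos: [0.4182, -0.0985, 0.0013]
ee_rot: [3.141, -0.0, -1.916]
force: [0.5, 0.2, -0.4]
width: 0.0009
gripper_force: 0.0
```

```bash
python3 -m jog '[[-1,[0,0,2],0],[-1,[0,0,4],0],[-1,[0,0,4],0]]'
```

```text
t: 8.48
eef_pos: [0.4182, -0.0985, -0.0027]
ee_rot: [3.141, -0.0, -1.916]
force: [0.4, -0.1, -0.6]
width: 0.0008
gripper_force: 0.0
```

```bash
python3 -m jog '[[-1,[0,0,1],0],[-1,[0,0,3],0],[-1,[0,0,3],0]]'
```

```text
t: 8.85
eef_pos: [0.4182, -0.0985, -0.0057]
ee_rot: [3.141, -0.0, -1.916]
force: [-0.4, 0.1, 0.0]
width: 0.0006
gripper_force: 0.0
```

```bash
python3 -m jog '[[-1,[0,0,1],0],[-1,[0,0,3],0],[-1,[0,0,3],0]]'
```

```text
t: 9.22
eef_pos: [0.4182, -0.0985, -0.0087]
ee_rot: [3.141, -0.0, -1.916]
force: [0.3, 0.3, 0.4]
width: 0.0005
gripper_force: 0.0
```

```bash
python3 -m jog '[[-1,[0,0,1],0],[-1,[0,0,2],0],[-1,[0,0,2],0]]'
```

```text
t: 9.6
eef_pos: [0.4183, -0.0985, -0.0106]
ee_rot: [3.141, -0.0, -1.916]
force: [0.3, -0.5, -0.3]
width: 0.0011
gripper_force: 0.0
```

```bash
python3 -m jog '[[-1,[0,0,1],0],[-1,[0,0,2],0],[-1,[0,0,2],0]]'
```

```text
t: 9.98
eef_pos: [0.4183, -0.0985, -0.0126]
ee_rot: [3.141, -0.0, -1.916]
force: [-0.0, 0.3, -0.6]
width: 0.0005
gripper_force: 0.0
```

```bash
python3 -m jog '[[-1,[0,0,1],0],[-1,[0,0,2],0],[-1,[0,0,2],0]]' | egrep 'pos|force'; python3 -m jog '[[-1,[0,0,1],0],[-1,[0,0,2],0],[-1,[0,0,2],0]]'| egrep 'pos|force'
python3 - <<'E'
from h import *
from station import status
F=cams();s=status.get_state();e=np.array(s["eef_pos"])
p=proj(F["scene"],e+[0,0,-.014])[0];print(e,p)
g=cv2.cvtColor(F["scene"]["color"],cv2.COLOR_RGB2GRAY)
x,y=int(p[0]),int(p[1]);print(x-8,y-20);print(g[y-20:y+6,x-8:x+9])
E
```

```text
eef_pos: [0.4183, -0.0985, -0.0146]
force: [-0.5, -0.2, 1.1]
gripper_force: 0.0
eef_pos: [0.4183, -0.0985, -0.0166]
force: [0.2, 0.2, -0.9]
gripper_force: 0.0
[ 0.41835371 -0.09850806 -0.01655659] [211.42050673 203.15938904]
203 183
[[ 44  43  41  27  15  57  77  47  18  18  20  19  19  17  14  28  68]
 [ 27  27  29  26  22  37  43  27  20  22  25  24  25  24  17  77  70]
 [ 20  21  21  22  15  60  56  25  20  22  24  22  23  23  16  69  58]
 [ 15  17  16  17  10 102 100  42  17  20  21  20  22  20  15  44 101]
 [ 18   0   0   2   1  89 101  47  14  14  12  13  12  13   8  23 114]
 [224 215 147 116 120 135  95  29  23  81  97  70  59  59  54  74 121]
 [254 254 204 149 137 144  97  26  46 122 138 129 128 125 123 124 130]
 [174 170 188 155 129 140  99  27  51 126 141 138 131 131 132 132 129]
 [142 119 163 146 130 139  97  27  51 126 138 135 126 127 129 129 130]
 [147 124 228 189 133 140  96  25  15 120 140 137 118 124 129 127 129]
 [141 120 161 148 130 132  97  34   0  85 131 137 111 121 130 129 129]
 [111 110 109 116 127 136 111  43   0 100 136 137 109 120 129 128 128]
 [232 233 237 2
[... 279 characters left out ...]
248 180 117 127 131 126 124 129 130 127 128 129 129 128 128]
 [246 248 254 184 120 128 129 130 130 130 130 129 128 129 129 128 128]
 [166 168 172 140 123 127 128 128 129 129 128 128 128 129 128 129 129]
 [101 104 110 120 124 126 127 128 128 128 129 129 129 128 128 129 129]
 [232 235 161 109 116 117 121 122 125 126 126 125 128 128 128 128 129]
 [240 243 236 234 156 207 164 107 111 111 112 114 118 123 125 126 126]
 [234 236 237 241 231 241 237 230 233 232 234 236 162 108 112 114 119]
 [234 234 234 235 236 237 238 239 239 240 241 243 235 230 233 236 161]
 [234 233 234 234 234 234 234 234 235 234 234 236 237 239 240 243 235]
 [233 233 234 234 234 234 234 233 234 234 234 234 234 235 235 235 237]]
```

```bash
python3 -m jog '[[-1,[0,0,1],0],[-1,[0,0,2],0],[-1,[0,0,2],0]]' | egrep 'pos|force'; python3 -m jog '[[-1,[0,0,1],0],[-1,[0,0,2],0],[-1,[0,0,2],0]]'| egrep 'pos|force'
```

```text
eef_pos: [0.4183, -0.0985, -0.0186]
force: [-0.6, -0.2, 0.2]
gripper_force: 0.0
eef_pos: [0.4183, -0.0985, -0.0206]
force: [0.2, 0.4, 0.3]
gripper_force: 0.0
```

```bash
python3 -m jog '[[-1,[0,0,1],0],[-1,[0,0,2],0],[-1,[0,0,2],0]]' | egrep 'pos|force'; python3 -m jog '[[-1,[0,0,1],0],[-1,[0,0,2],0],[-1,[0,0,2],0]]'| egrep 'pos|force'
```

```text
eef_pos: [0.4183, -0.0985, -0.0226]
force: [-0.1, -0.7, 0.1]
gripper_force: 0.0
eef_pos: [0.4184, -0.0985, -0.023]
force: [-8.7, 3.7, 31.3]
gripper_force: 15.7
```

```bash
python3 -m jog '[[-1,[0,0,-1],0],[-1,[0,0,-2],0],[-1,[0,0,-2],0]]' | egrep 'pos|force'
python3 - <<'E'
from h import *
from station import status
F=cams();s=status.get_state();e=np.array(s["eef_pos"])
p=proj(F["scene"],[[*e[:2],.0015],[e[0],e[1]+.01,.0015],[e[0]+.01,e[1],.0015]]);print(e,p)
g=cv2.cvtColor(F["scene"]["color"],cv2.COLOR_RGB2GRAY)
x,y=int(p[0,0]),int(p[0,1]);print(x-8,y-10);print(g[y-10:y+8,x-8:x+9])
E
```

```text
eef_pos: [0.4185, -0.0985, -0.0226]
force: [0.3, 0.5, -0.2]
gripper_force: 0.0
[ 0.41831601 -0.09851624 -0.0226971 ] [[211.02364168 196.68444413]
 [210.49139725 195.11347995]
 [213.59076686 196.25847566]]
203 186
[[ 22  23  23  25  16  58  68  36  19  22  22  23  24  22  18  67  69]
 [ 17  19  19  19  13  57 102  57  15  21  22  22  22  22  16  54  72]
 [  4   4   8   8   4  80 101  50  14  17  17  17  18  17  11  39 109]
 [190 139  86  91  63 120 114  45  26  33  31  30  31  31  10  40 118]
 [162 139 132 132 126 141 105  31  48 114 129 126 132  97 106 119 130]
 [149 128 175 155 133 141  99  26  51 128 144 140 146 132 131 133 131]
 [148 127 201 168 130 140  98  27  29 122 140 134 135 132 129 130 129]
 [142 123 145 142 134 139 111  39   1 119 141 135 123 126 129 130 129]
 [111 111 110 120 129 134 106  40   0  86 131 137 106 119 130 129 129]
 [233 232 238 207 149 135 109  42   0  93 133 138 104 117 131 129 129]
 [241 242 249 193 131 134 132  61   0 114 141 136 109 119 130 129 128]
 [236 239 250 182 124 134 144  70   0 117 141 137 117 124 129 129 128]
 [235 241 202 134 123 130 141  64   0 115 141 135 129 128 129 128 130]
 [238 244 172 111 124 129 135  81  65  95 122 129 128 129 128 129 129]
 [247 251 250 173 124 128 132 122 123 122 127 128 129 128 127 129 128]
 [167 169 176 142 123 128 129 131 131 130 131 130 128 129 129 129 129]
 [102 104 111 120 125 126 128 128 129 129 129 129 129 129 129 129 128]
 [232 236 161 110 114 117 121 124 124 126 126 127 127 127 128 129 127]]
```

The touch on the bench shows the fingertips are really 22.5 mm above the reported TCP z, about 36 mm higher than the text implies. x and y agree with the image. I'll apply this offset.

```bash
sed -i 's/tip+arm.tip_reach/tip-.0225/' mv.py; python3 -m jog '[[1,[0,0,-50],0],[1,[0,0,-100],0],[1,[0,0,-150],0],[1,[0,0,-150],0]]' | egrep pos; python3 mv.py s .004 -.059 .14 x
```

```text
eef_pos: [0.4211, -0.0982, 0.1312]
target [ 0.4529 -0.366   0.1175] now [ 0.4211 -0.0982  0.1312] t 13.3 w 0.0348 gf 0.0 q [ 0.23  0.01 -0.61  0.   -0.95 -0.58]
shift mm [ 241.3 -120.3   13.6] turn 0.0 dist 0.2700032316004842
```

```bash
python3 -m jog '[[1,[48,-24,0],0],[1,[96,-48,0],0],[1,[145,-72,0],0],[1,[193,-96,0],0],[1,[241,-120,5],0],[1,[241,-120,13],0],[1,[241,-120,13],0]]' | egrep pos; python3 mv.py s .004 -.059 .07 x
```

```text
eef_pos: [0.4484, -0.3654, 0.1124]
target [ 0.4529 -0.366   0.0475] now [ 0.4484 -0.3654  0.1124] t 14.18 w 0.0874 gf 0.0 q [-0.35  0.28 -0.33 -0.   -0.97  0.  ]
shift mm [-1.  -4.7 64.9] turn -0.002 dist 0.0650894017343037
```

```bash
python3 -m jog '[[1,[0,-2,15],0],[1,[0,-2,25],0],[1,[0,-2,25],0],[1,[0,-2,25],0]]' | egrep pos; python3 mv.py s .004 -.059 .07 x
```

```text
eef_pos: [0.452, -0.3663, 0.0897]
target [ 0.4529 -0.366   0.0475] now [ 0.452  -0.3663  0.0897] t 14.68 w 0.0881 gf 0.0 q [-0.35  0.31 -0.35  0.   -0.92  0.  ]
shift mm [-0.7 -0.8 42.2] turn 0.0 dist 0.04223571656387087
```

```bash
python3 -m jog '[[1,[-0.5,-1,15],0],[1,[-0.5,-1,30],0],[1,[-0.5,-1,42],0],[1,[-0.5,-1,42],0],[1,[-0.5,-1,42],0]]' | egrep 'pos|force'; python3 -m jog '[[0.3,[0,-2,0],0],[0,[0,-5,0],0],[-0.2,[0,-5,0],0],[-0.4,[0,-5,0],0],[-0.6,[0,-5,0],0],[-0.8,[0,-5,0],0],[-1,[0,-5,0],0],[-1,[0,-5,0],0],[-1,[0,-5,0],0]]' 8
python3 - <<'E'
from h import *
F=cams()
a=cv2.resize(F["scene"]["color"][175:255,195:275,::-1],(600,600),interpolation=2)
cv2.imwrite("pics/g6.png",a)
E
```

```text
eef_pos: [0.4529, -0.3666, 0.0475]
force: [1.1, 0.3, 0.9]
gripper_force: 0.0
t: 16.42
eef_pos: [0.4559, -0.3675, 0.0469]
ee_rot: [3.138, 0.0, -1.916]
force: [-4.9, 1.6, 3.2]
width: 0.014
gripper_force: 8.0
```

```bash
python3 -m jog '[[-1,[0,0,-3],0],[-1,[0,0,-6],0],[-1,[0,0,-10],0],[-1,[0,0,-10],0]]' 25; python3 -m jog '[[-1,[0,0,-20],0],[-1,[0,0,-50],0],[-1,[0,0,-60],0],[-1,[0,0,-60],0],[-1,[0,0,-60],0]]' 40;python3 - <<'E'
from h import *
F=cams()
a=cv2.resize(F["scene"]["color"][165:245,195:275,::-1],(600,600),interpolation=2)
cv2.imwrite("pics/g6.png",a)
E
```

```text
t: 17.02
eef_pos: [0.4588, -0.3686, 0.0579]
ee_rot: [-3.139, -0.0, -1.915]
force: [-0.2, -0.4, 0.1]
width: 0.012
gripper_force: 25.0
t: 17.65
eef_pos: [0.4571, -0.3678, 0.1164]
ee_rot: [3.14, 0.0, -1.916]
force: [0.4, 0.5, -0.5]
width: 0.0121
gripper_force: 40.0
```

View pics/g6.png

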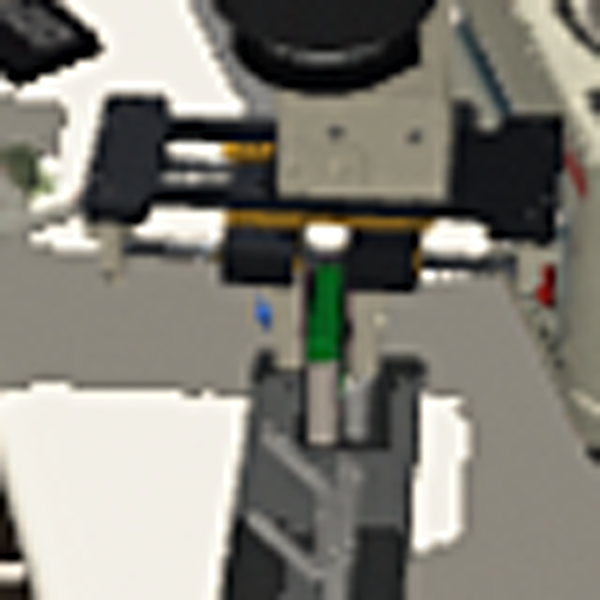

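The green card hangs upright between the pads (width 12.0 mm). Its near face spans about (322,265) to (322,445) in the crop. Next I'll estimate the height of its bottom edge and plan the placing.

```bash
python3 - <<'E'
from h import *
from station import status
F=cams();s=status.get_state();e=np.array(s["eef_pos"]);R=Rz(s["ee_rot"][2]+np.pi/2)
tip=e[2]+.0225;n=F["scene"]
for vb,nm in((224.3,"bottom"),(200.3,"top")):
  for dy in(-.029,-.032,-.035):
    zs=np.linspace(.05,.25,401);v=[proj(n,(e+R@[0,dy,0])*[1,1,0]+[0,0,z])[0,1] for z in zs];print(nm,dy,round((zs[np.argmin(abs(np.array(v)-vb))]-tip)*1000,1))
E
python3 mv.py f 0 .040 .14 x
```

```text
bottom -0.029 -27.1
bottom -0.032 -24.6
bottom -0.035 -21.6
top -0.029 71.4
top -0.032 73.9
top -0.035 75.9
target [0.5494 0.0313 0.1175] now [ 0.4571 -0.368   0.1166] t 17.85 w 0.0119 gf 40.0 q [-0.34  0.29 -0.3  -0.   -0.98 -0.  ]
shift mm [-406.9   48.2   -0.8] turn -0.398 dist 0.4097977541640432
```

```bash
python3 -m jog '[[-1,[0,0,-35],0],[-1,[-45,5,-40],0],[-1,[-90,11,-40],-0.05],[-1,[-140,17,-40],-0.1],[-1,[-190,23,-40],-0.15],[-1,[-240,29,-40],-0.2],[-1,[-290,35,-40],-0.27],[-1,[-340,41,-40],-0.34],[-1,[-380,46,-40],-0.398],[-1,[-406.9,48.2,-40],-0.398],[-1,[-406.9,48.2,-40],-0.398],[-1,[-406.9,48.2,-40],-0.398],[-1,[-406.9,48.2,-40],-0.398]]' | egrep 'pos|rot'; python3 mv.py f 0 .040 .05 x
```

```text
eef_pos: [0.5495, 0.0303, 0.1574]
ee_rot: [3.141, -0.0, -1.519]
target [0.5494 0.0313 0.0275] now [0.5495 0.0303 0.1574] t 19.48 w 0.0118 gf 40.0 q [ 0.41  0.19 -0.33 -0.   -1.05 -0.36]
shift mm [ -1.   -0.  129.9] turn -0.001 dist 0.12986494085500788
```

```bash
python3 -m jog '[[-1,[-1,0,40],0],[-1,[-1,0,80],0],[-1,[-1,0,110],0],[-1,[-1,0,125],0],[-1,[-1,0,125],0],[-1,[-1,0,125],0]]' | egrep 'pos|force'; python3 -m jog '[[-1,[0,0,3],0],[-1,[0,0,6],0],[-1,[0,0,6],0]]' | egrep 'pos|force'; python3 -m jog '[[-1,[0,0,2],0],[-1,[0,0,4],0],[-1,[0,0,4],0]]' | egrep 'pos|force'
```

```text
eef_pos: [0.5506, 0.0322, 0.0337]
force: [-0.4, 0.6, -0.0]
gripper_force: 40.0
eef_pos: [0.5496, 0.0321, 0.0265]
force: [0.6, -1.2, -0.3]
gripper_force: 40.0
eef_pos: [0.5496, 0.0321, 0.0222]
force: [0.3, 0.2, -1.0]
gripper_force: 40.0
```

```bash
python3 -m jog '[[-1,[0,0,2],0],[-1,[0,0,4],0],[-1,[0,0,4],0]]' | egrep 'pos|force'; python3 -m jog '[[-1,[0,0,1],0],[-1,[0,0,3],0],[-1,[0,0,3],0]]' | egrep 'pos|force'; python3 -m jog '[[-1,[0,0,1],0],[-1,[0,0,2],0],[-1,[0,0,2],0]]' | egrep 'pos|force'
```

```text
eef_pos: [0.5495, 0.032, 0.0182]
force: [-0.4, -0.3, 0.3]
gripper_force: 40.0
eef_pos: [0.5496, 0.032, 0.0153]
force: [-0.3, 0.6, -0.8]
gripper_force: 40.0
eef_pos: [0.5497, 0.0321, 0.0134]
force: [0.6, 0.6, -0.5]
gripper_force: 40.0
```

```bash
python3 -m jog '[[-1,[0,0,1],0],[-1,[0,0,2],0],[-1,[0,0,2],0]]' | egrep 'pos|force'
```

```text
eef_pos: [0.5496, 0.0321, 0.0114]
force: [-0.3, -0.5, -0.3]
gripper_force: 40.0
```

```bash
python3 -m jog '[[-1,[0,0,1],0],[-1,[0,0,2],0],[-1,[0,0,2],0]]' | egrep 'pos|force'
```

```text
eef_pos: [0.5496, 0.0321, 0.0093]
force: [0.2, 0.7, -0.5]
gripper_force: 40.0
```

```bash
python3 -m jog '[[-1,[0,0,1],0],[-1,[0,0,2],0],[-1,[0,0,2],0]]' | egrep 'pos|force'
```

```text
eef_pos: [0.5496, 0.0321, 0.0074]
force: [-0.6, -0.7, -0.5]
gripper_force: 40.0
```

```bash
python3 -m jog '[[-1,[0,0,1],0],[-1,[0,0,2],0],[-1,[0,0,2],0]]' | egrep 'pos|force'
```

```text
eef_pos: [0.5498, 0.0321, 0.0064]
force: [-3.4, 0.7, 10.0]
gripper_force: 40.0
```

```bash
python3 -m jog '[[-1,[0,0,1],0],[-1,[0,0,2],0],[-1,[0,0,2],0]]' | egrep 'pos|force'
```

```text
eef_pos: [0.5499, 0.0321, 0.0063]
force: [-11.2, 1.7, 30.7]
gripper_force: 40.0
```

```bash
python3 -m jog '[[-1,[0,0,-2],0],[-1,[0,0,-3],0],[-1,[0,0,-3],0]]' 5 | egrep 'pos|force'; python3 -m jog '[[-0.6,[0,0,0],0],[-0.4,[0,0,0],0],[-0.1,[0,0,0],0],[-0.1,[0,0,0],0]]' | egrep 'pos|force|width'; python3 -m jog '[[-0.1,[0,0,-20],0],[-0.1,[0,0,-50],0],[-0.1,[0,0,-100],0],[-0.1,[0,0,-100],0],[-0.1,[0,0,-100],0]]' | egrep 'pos|force|width'
cat > chk.py <<'E'
from h import *
import sys
d=np.load("fit.npz");fd=d["fd"].copy();fd[:2]+=Rz(fd[2])[:2,:2]@[0,-.0848]
F=cams()
for n in F:
    im=F[n]["color"].astype(int);r,g,b=im[...,0],im[...,1],im[...,2]
    for nm,m in(("green",(g>r+40)&(g>b+25)),("blue",(b>r+50)&(b>g+30)),("red",(r>g+90)&(r>b+90))):
        k,lab,st,ce=cv2.connectedComponentsWithStats(m.astype(np.uint8))
        for i in range(1,k):
            if st[i,4]<6: continue
            w=Rz(-fd[2])@(ray(F[n],ce[i],.066)-[*fd[:2],0])
            if abs(w[0])<.08 and -.1<w[1]<.28: print(n,nm,"feeder@z66",np.round(w[:2]*1000,0),"bbox",st[i].tolist())
E
python3 chk.py
```

```text
eef_pos: [0.5497, 0.0321, 0.0063]
force: [-0.7, -0.6, -0.2]
gripper_force: 5.0
eef_pos: [0.5497, 0.0321, 0.0064]
force: [0.8, 0.2, 0.7]
width: 0.0377
gripper_force: 0.0
eef_pos: [0.5495, 0.0322, 0.1065]
force: [-0.1, 0.4, -0.5]
width: 0.0392
gripper_force: 0.0
top green feeder@z66 [-0. 20.] bbox [168, 181, 7, 3, 14]
top green feeder@z66 [-11. 159.] bbox [122, 184, 12, 8, 88]
top red feeder@z66 [  3. -22.] bbox [183, 175, 4, 12, 44]
scene green feeder@z66 [ -9. 177.] bbox [222, 140, 5, 6, 19]
scene green feeder@z66 [-2. 39.] bbox [233, 156, 6, 8, 25]
scene red feeder@z66 [ -4. -39.] bbox [236, 163, 10, 16, 140]
```

```bash
python3 mv.py f -.055 -.078 .068 x
```

```text
target [ 0.5007 -0.0894  0.0455] now [0.5489 0.0319 0.1055] t 25.57 w 0.0395 gf 0.0 q [ 0.41  0.24 -0.4  -0.   -0.93 -0.36]
shift mm [118.6  54.4  60.1] turn -0.0 dist 0.14366139912729212
```

```bash
python3 -m jog '[[1,[40,18,0],-0.13],[1,[80,36,0],-0.26],[1,[118.6,54.4,0],-0.39],[1,[118.6,54.4,0],-0.52],[1,[118.6,54.4,0],-0.52],[1,[118.6,54.4,20],-0.52],[1,[118.6,54.4,40],-0.52],[1,[118.6,54.4,60],-0.52],[1,[118.6,54.4,60],-0.52],[1,[118.6,54.4,60],-0.52]]'; python3 mv.py f -.055 .015 .068 x; python3 chk.py | grep red
```

```text
t: 26.82
eef_pos: [0.502, -0.0889, 0.0467]
ee_rot: [3.141, -0.0, -0.998]
force: [0.2, 0.1, 0.5]
width: 0.0875
gripper_force: 0.0
target [0.4958 0.0034 0.0455] now [ 0.502  -0.0889  0.0467] t 26.82 w 0.0875 gf 0.0 q [ 0.21  0.25 -0.55  0.   -0.77  0.36]
shift mm [-81.  -44.8   1.2] turn 0.519 dist 0.09259083858356768
scene red feeder@z66 [-10. -58.] bbox [236, 164, 10, 15, 65]
```

```bash
python3 -m jog '[[1,[-4.3,-2.5,0],0],[1,[-8.7,-5,0],0],[1,[-8.7,-5,0],0]]' | egrep 'pos|force'; python3 -m jog '[[1,[-4.3,-2.5,0],0],[1,[-8.7,-5,0],0],[1,[-8.7,-5,0],0]]' | egrep 'pos|force'
```

```text
eef_pos: [0.5012, -0.0787, 0.0467]
force: [0.3, -0.7, 0.2]
gripper_force: 0.0
eef_pos: [0.5006, -0.069, 0.0465]
force: [0.3, -2.4, 1.8]
gripper_force: 1.4
```

```bash
python3 -m jog '[[1,[-8.7,-5,0],0],[1,[-17.4,-9.9,0],0],[1,[-26,-14.9,0],0],[1,[-34.7,-19.9,0],0],[1,[-43.4,-24.9,0],0],[1,[-52,-29.8,0],0],[1,[-56.4,-32.3,0],0],[1,[-56.4,-32.3,0],0]]' | egrep 'pos|force'; python3 -m jog '[[1,[-2.6,-1.5,0],0],[1,[-5.2,-3,0],0],[1,[-5.2,-3,0],0]]' | egrep 'pos|force';python3 chk.py
```

```text
eef_pos: [0.497, -0.0042, 0.0465]
force: [-0.2, -6.0, 1.8]
gripper_force: 3.0
eef_pos: [0.4967, 0.0016, 0.0466]
force: [-0.1, -6.2, 3.2]
gripper_force: 3.2
scene red feeder@z66 [-6. 20.] bbox [231, 153, 9, 15, 73]
```

```bash
python3 -m jog '[[1,[-2,-1,0],0],[1,[-3.5,-2,0],0],[1,[-3.5,-2,0],0]]' | egrep 'pos|force'; python3 -m jog '[[1,[-1.7,-1,0],0],[1,[-2.6,-1.5,0],0],[1,[-2.6,-1.5,0],0]]' | egrep 'pos|force'
```

```text
eef_pos: [0.4964, 0.0055, 0.0466]
force: [1.3, -7.2, 2.2]
gripper_force: 3.3
eef_pos: [0.4962, 0.0078, 0.0466]
force: [0.6, -10.8, 4.2]
gripper_force: 5.4
```

```bash
python3 -m jog '[[1,[-1.7,-1,0],0],[1,[-2.6,-1.5,0],0],[1,[-2.6,-1.5,0],0]]' | egrep 'pos|force'
```

```text
eef_pos: [0.4959, 0.0085, 0.0468]
force: [5.3, -24.3, 4.8]
gripper_force: 12.5
```

```bash
python3 -m jog '[[1,[-1.7,-1,0],0],[1,[-2.6,-1.5,0],0],[1,[-2.6,-1.5,0],0]]' | egrep 'pos|force'
```

```text
eef_pos: [0.4965, 0.0098, 0.047]
force: [12.7, -37.1, 1.9]
gripper_force: 19.1
```

```bash
python3 -m jog '[[1,[4.3,2.5,0],0],[1,[4.3,2.5,0],0],[1,[4.3,2.5,-62],0],[1,[4.3,2.5,-100],0],[1,[4.3,2.5,-100],0]]' | egrep 't:|pos|force'; python3 -m jog '[[1,[0,0,0],0],[1,[0,0,0],0],[1,[0,0,0],0],[1,[0,0,0],0]]' |egrep 't:|pos'; python3 chk.py; python3 mv.py s .004 .061 .15 x
```

```text
t: 31.28
eef_pos: [0.4985, 0.0111, 0.1496]
ee_rot: [-3.135, -0.001, -0.997]
force: [0.5, -0.0, -1.2]
gripper_force: 0.0
t: 31.78
eef_pos: [0.4962, 0.0098, 0.1459]
ee_rot: [3.14, 0.0, -0.998]
scene green feeder@z66 [ -5. 175.] bbox [222, 140, 7, 6, 32]
scene green feeder@z66 [-4. 92.] bbox [229, 150, 5, 7, 18]
scene red feeder@z66 [ -5. -41.] bbox [236, 164, 10, 15, 134]
target [ 0.4935 -0.253   0.1275] now [0.4964 0.0097 0.1461] t 31.88 w 0.0874 gf 0.0 q [ 0.42  0.11 -0.46 -0.   -1.    0.16]
shift mm [219.2 144.8  18.7] turn 0.918 dist 0.26342996111020434
```

```bash
python3 -m jog '[[1,[36,24,0],0.15],[1,[73,48,0],0.3],[1,[110,72,0],0.46],[1,[146,97,0],0.61],[1,[183,121,0],0.76],[1,[219.2,144.8,0],0.918],[1,[219.2,144.8,0],0.918],[1,[219.2,144.8,15],0.918],[1,[219.2,144.8,15],0.918]]' | egrep 't:|pos'; python3 mv.py s .004 .061 .07 x
```

```text
t: 33.0
eef_pos: [0.4925, -0.2518, 0.1297]
ee_rot: [3.139, -0.0, -1.914]
target [ 0.4935 -0.253   0.0475] now [ 0.4925 -0.2518  0.1297] t 33.0 w 0.0877 gf 0.0 q [-0.12  0.22 -0.36 -0.   -0.99 -0.22]
shift mm [ 0.8 -1.6 82.2] turn 0.001 dist 0.08225543069966289
```

Run:
```python
from h import *
F=cams();t,s=F["top"],F["scene"]
for px in((435,352),(403,292)):
    print("bottom",[np.round(ray(s,np.array(px)/1.5625,z),3).tolist() for z in(.0,.015)])
for px in((433,305),(402,233)):
    print("top",[np.round(ray(s,np.array(px)/1.5625,z),3).tolist() for z in(.10,.12,.14,.16)])
for px in((312,264),(445,268)):
    print("topcam",[np.round(ray(t,np.array(px)/1.5625,z),3).tolist() for z in(.02,.10,.12,.14,.16)])
# vertical profile columns in top view across the front edge
im=t["color"].astype(int).sum(2)//3
for c in(255,265,275): print(c,im[160:182,c].tolist())
```

```text
bottom [[0.616, -0.318, 0.0], [0.61, -0.334, 0.015]]
bottom [[0.609, -0.084, 0.0], [0.604, -0.103, 0.015]]
top [[0.622, -0.273, 0.1], [0.613, -0.296, 0.12], [0.604, -0.32, 0.14], [0.595, -0.344, 0.16]]
top [[0.639, 0.031, 0.1], [0.63, 0.001, 0.12], [0.62, -0.029, 0.14], [0.611, -0.059, 0.16]]
topcam [[0.602, -0.072, 0.02], [0.588, -0.082, 0.1], [0.585, -0.084, 0.12], [0.582, -0.087, 0.14], [0.578, -0.089, 0.16]]
topcam [[0.596, -0.355, 0.02], [0.583, -0.346, 0.1], [0.58, -0.343, 0.12], [0.577, -0.341, 0.14], [0.574, -0.339, 0.16]]
255 [49, 51, 51, 52, 54, 57, 60, 60, 61, 63, 62, 62, 61, 61, 62, 62, 63, 63, 63, 63, 63, 64]
265 [53, 53, 55, 59, 59, 60, 60, 60, 61, 61, 61, 60, 55, 45, 34, 31, 30, 29, 33, 42, 54, 60]
275 [51, 49, 49, 49, 50, 52, 52, 55, 57, 60, 60, 59, 60, 62, 61, 61, 61, 61, 62, 62, 61, 61]
```

```bash
python3 mv.py s 0 .055 .07 x | tail -1; python3 -m jog '[[1,[6,3,0],0],[1,[6,3,0],0],[1,[6,3,20],0],[1,[6,3,40],0],[1,[6,3,40],0],[1,[6,3,40],0]]' | egrep 'pos|force';  python3 mv.py s 0 .055 .07 x
```

```text
shift mm [ 6.9  3.7 83.6] turn 0.001 dist 0.08400841310028624
eef_pos: [0.4893, -0.2577, 0.0923]
force: [-0.2, -0.6, -0.6]
gripper_force: 0.0
target [ 0.4877 -0.2573  0.0475] now [ 0.4893 -0.2577  0.0923] t 33.85 w 0.0874 gf 0.0 q [-0.13  0.26 -0.41  0.   -0.9  -0.21]
shift mm [ 0.1  1.7 44.8] turn 0.0 dist 0.04482745527321544
```

```bash
python3 -m jog '[[1,[0,1.5,10],0],[1,[0,1.5,20],0],[1,[0,1.5,30],0],[1,[0,1.5,40],0],[1,[0,1.5,45],0],[1,[0,1.5,45],0]]' | egrep 'pos|force'; python3 -m jog '[[0.3,[0,0,0],0],[0,[0,0,0],0],[-0.2,[0,0,0],0],[-0.4,[0,0,0],0],[-0.6,[0,0,0],0],[-0.8,[0,0,0],0],[-1,[0,0,0],0],[-1,[0,0,0],0]]' 8
```

```text
eef_pos: [0.487, -0.257, 0.0459]
force: [-0.0, -0.2, 0.2]
gripper_force: 0.0
t: 35.6
eef_pos: [0.4879, -0.2573, 0.0468]
ee_rot: [-3.14, -0.0, -1.916]
force: [1.9, -2.7, -0.3]
width: 0.0154
gripper_force: 7.6
```

```bash
python3 -m jog '[[-1,[0,0,-3],0],[-1,[0,0,-6],0],[-1,[0,0,-12],0],[-1,[0,0,-15],0],[-1,[0,0,-15],0]]' 25; python3 -m jog '[[-1,[0,2,-25],0],[-1,[0,4,-60],0],[-1,[0,4,-80],0],[-1,[0,4,-80],0],[-1,[0,4,-80],0]]' 40
python3 - <<'E'
from h import *
F=cams();im=F["scene"]["color"].astype(int);r,g,b=im[...,0],im[...,1],im[...,2]
m=((b>r+50)&(b>g+30)).astype(np.uint8)[120:240,200:290];k,l,st,ce=cv2.connectedComponentsWithStats(m)
for i in range(1,k):
    if st[i,4]>5:print(st[i]+[200,120,0,0,0])
x,y=st[1:][np.argmax(st[1:,4])][:2]+[200,120]
G=cv2.cvtColor(F["scene"]["color"],cv2.COLOR_RGB2GRAY);print(x-8,y-3);print(G[y-3:y+30,x-8:x+18])
E
```

```text
t: 36.22
eef_pos: [0.4874, -0.257, 0.0617]
ee_rot: [-3.141, 0.0, -1.916]
force: [0.8, 0.3, -0.3]
width: 0.0119
gripper_force: 25.0
t: 36.85
eef_pos: [0.483, -0.2555, 0.1405]
ee_rot: [3.14, 0.0, -1.916]
force: [-0.4, 0.5, -0.1]
width: 0.0119
gripper_force: 40.0
[288 120   2   4   6]
[286 127   4  12  34]
[286 141   4   3   8]
[235 172   5  12  41]
227 169
[[ 40  39  43  44  44  37  55  64  88  64  38  45  35  21  19  18  20  20
   19  17  15  17  97 250 255 254]
 [ 26  27  29  28  28  24  57  55  70  77  72  71  49  26  23  24  25  24
   25  24  22  27  79 133 138 148]
 [ 22  20  22  20  22  16  50  56  66  64  57  53  58  36  23  24  25  23
   24  25  19  30  42  33  30  44]
 [ 20  21  22  20  21  16  48  77  58  55  48  43  52  32  21  22  22  23
   22  21  18  23 111 128 122 124]
 [ 12  14  14  13  14   9  57  87  47  50  48  41  36  22  19  22  21  22
   20  22  16   4 135 231 244 243]
 [ 66  51  57  60  60  36  84  75  22  37  45  43  30  12   8   8   9  11
   12  12   8  12 164 251 249 245]
 [121 119 129 130 129 125 138  84  16  34  43  43  18 106 133 102  90  95
   68  79  86  
[... 2154 characters left out ...]
30 130 130
  130 130 129 129 130 129 130 130]
 [129 129 131 130 129 130 130 128 130 129 130 131 130 128 130 130 130 130
  130 130 131 130 130 130 130 129]
 [131 130 129 130 130 130 128 129 129 131 129 131 129 128 129 130 129 130
  129 128 129 130 128 129 130 129]
 [130 130 129 130 130 128 128 126 127 130 129 129 129 130 127 127 127 127
  126 126 127 127 128 130 129 129]
 [130 129 129 129 130 126 157 139 124 126 128 126 126 124 121 119 117 114
  113 113 116 122 127 130 130 130]
 [127 127 126 126 127 121 215 194 147 127 117 116 114 111 214 161 205 236
  234 235 241 173 123 129 130 129]
 [118 115 114 114 116 117 152 147 155 193 236 246 244 240 251 238 241 243
  241 243 251 183 119 128 129 129]]
```

```bash
python3 - <<'E'
from h import *
from station import status
F=cams();s=status.get_state();e=np.array(s["eef_pos"]);R=Rz(s["ee_rot"][2]+np.pi/2);tip=e[2]+.0225
for dy in(-.024,-.027,-.030):
    zs=np.linspace(.08,.25,401);v=[proj(F["scene"],(e+R@[0,dy,0])*[1,1,0]+[0,0,z])[0,1] for z in zs];print(dy,round((zs[np.argmin(abs(np.array(v)-194))]-tip)*1000,1))
E
python3 mv.py f 0 .036 .18 x
```

```text
-0.024 -23.1
-0.027 -21.0
-0.03 -18.4
target [0.5496 0.0273 0.1575] now [ 0.4831 -0.2556  0.1405] t 37.05 w 0.0116 gf 40.0 q [-0.13  0.2  -0.36 -0.   -1.01 -0.22]
shift mm [-288.7   33.1  -17. ] turn -0.398 dist 0.29114098124360593
```

```bash
python3 -m jog '[[-1,[-20,2,-17],0],[-1,[-65,8,-20],-0.05],[-1,[-115,14,-20],-0.12],[-1,[-165,20,-20],-0.2],[-1,[-215,26,-20],-0.28],[-1,[-260,30,-20],-0.35],[-1,[-288.7,33.1,-20],-0.398],[-1,[-288.7,33.1,-20],-0.398],[-1,[-288.7,33.1,-20],-0.398],[-1,[-288.7,33.1,-20],-0.398]]' | egrep 'pos|rot'; python3 mv.py f 0 .036 .035 x
```

```text
eef_pos: [0.5498, 0.0263, 0.1613]
ee_rot: [3.141, -0.0, -1.519]
target [0.5496 0.0273 0.0125] now [0.5498 0.0263 0.1613] t 38.3 w 0.0119 gf 40.0 q [ 0.4   0.19 -0.33 -0.   -1.06 -0.35]
shift mm [-1.000e+00  1.000e-01  1.488e+02] turn -0.001 dist 0.148812597878584
```

```bash
python3 -m jog '[[-1,[-1,0,40],0],[-1,[-1,0,80],0],[-1,[-1,0,115],0],[-1,[-1,0,135],0],[-1,[-1,0,145],0],[-1,[-1,0,145],0],[-1,[-1,0,145],0]]' | egrep 'pos|force'; python3 -m jog '[[-1,[0,0,2],0],[-1,[0,0,4],0],[-1,[0,0,4],0]]' | egrep 'pos|force'
```

```text
eef_pos: [0.5507, 0.0282, 0.0174]
force: [0.8, -1.2, 0.0]
gripper_force: 40.0
eef_pos: [0.55, 0.0282, 0.0125]
force: [-0.5, 0.1, -0.8]
gripper_force: 40.0
```

```bash
python3 -m jog '[[-1,[0,0,1],0],[-1,[0,0,3],0],[-1,[0,0,3],0]]' | egrep 'pos|force'
```

```text
eef_pos: [0.5499, 0.0281, 0.0092]
force: [-0.0, 0.2, -0.9]
gripper_force: 40.0
```

```bash
python3 -m jog '[[-1,[0,0,1],0],[-1,[0,0,2],0],[-1,[0,0,2],0]]' | egrep 'pos|force'
```

```text
eef_pos: [0.55, 0.0282, 0.0074]
force: [0.9, -1.1, -0.6]
gripper_force: 40.0
```

```bash
python3 -m jog '[[-1,[0,0,1],0],[-1,[0,0,2],0],[-1,[0,0,2],0]]' | egrep 'pos|force'
```

```text
eef_pos: [0.5504, 0.0281, 0.0071]
force: [-4.8, -1.6, 16.7]
gripper_force: 40.0
```

Contact at the same height as for green, so the card is on the floor. Next I'll release it, go up, and move to the push position.

```bash
python3 -m jog '[[-1,[0,0,-1],0],[-1,[0,0,-1.5],0],[-1,[0,0,-1.5],0]]' 5 | egrep 'pos|force'; python3 -m jog '[[-0.6,[0,0,0],0],[-0.4,[0,0,0],0],[-0.1,[0,0,0],0],[-0.1,[0,0,0],0]]' | egrep 'pos|force|width'; python3 -m jog '[[-0.1,[0,0,-20],0],[-0.1,[0,0,-50],0],[-0.1,[0,0,-100],0],[-0.1,[0,0,-100],0],[-0.1,[0,0,-100],0]]' | egrep 'pos|force|width'; python3 chk.py;python3 mv.py f -.055 -.078 .068 x
```

```text
eef_pos: [0.5501, 0.0282, 0.007]
force: [-0.8, 0.5, 3.0]
gripper_force: 5.0
eef_pos: [0.5499, 0.0282, 0.0069]
force: [-0.1, -0.0, -0.7]
width: 0.0376
gripper_force: 0.0
eef_pos: [0.5498, 0.0283, 0.107]
force: [-0.2, -0.6, -0.7]
width: 0.0394
gripper_force: 0.0
top green feeder@z66 [-10. 159.] bbox [122, 184, 12, 8, 88]
top blue feeder@z66 [ 1. 20.] bbox [169, 181, 5, 3, 14]
top red feeder@z66 [  3. -22.] bbox [183, 175, 4, 12, 43]
scene green feeder@z66 [ -9. 177.] bbox [222, 140, 5, 6, 21]
scene green feeder@z66 [-3. 93.] bbox [229, 150, 5, 6, 17]
scene blue feeder@z66 [-2. 39.] bbox [233, 156, 6, 8, 25]
scene red feeder@z66 [ -4. -39.] bbox [236, 163, 10, 16, 140]
target [ 0.5007 -0.0894  0.0455] now [0.5493 0.028  0.106 ] t 42.27 w 0.0395 gf 0.0 q [ 0.41  0.24 -0.4  -0.   -0.94 -0.35]
shift mm [114.7  54.6  60.6] turn -0.0 dist 0.1407069900373057
```

```bash
python3 -m jog '[[1,[40,18,0],-0.13],[1,[80,36,0],-0.26],[1,[114.7,54.4,0],-0.39],[1,[114.7,54.4,0],-0.52],[1,[114.7,54.4,0],-0.52],[1,[114.7,54.4,20],-0.52],[1,[114.7,54.4,40],-0.52],[1,[114.7,54.4,60],-0.52],[1,[114.7,54.4,60],-0.52],[1,[114.7,54.4,60],-0.52]]'|egrep 'pos|rot'; python3 -m jog '[[1,[-4.3,-2.5,0],0],[1,[-8.7,-5,0],0],[1,[-13,-7.5,0],0],[1,[-21.7,-12.4,0],0],[1,[-30.4,-17.4,0],0],[1,[-39,-22.4,0],0],[1,[-47.7,-27.3,0],0],[1,[-56.4,-32.3,0],0],[1,[-65,-37.3,0],0],[1,[-69.4,-39.8,0],0],[1,[-72,-41.3,0],0],[1,[-72,-41.3,0],0]]' | egrep 'pos|force'; python3 -m jog '[[1,[-3.5,-2,0],0],[1,[-7,-4,0],0],[1,[-7,-4,0],0]]' | egrep 'pos|force'
```

```text
eef_pos: [0.5022, -0.089, 0.0472]
ee_rot: [3.141, -0.0, -0.998]
eef_pos: [0.4976, -0.0061, 0.0473]
force: [1.1, -5.5, 4.2]
gripper_force: 3.0
eef_pos: [0.4971, 0.0019, 0.0473]
force: [0.8, -7.0, 4.3]
gripper_force: 3.2
```

```bash
python3 -m jog '[[1,[-2,-1,0],0],[1,[-4.3,-2.5,0],0],[1,[-4.3,-2.5,0],0]]' | egrep 'pos|force'; python3 -m jog '[[1,[-1.7,-1,0],0],[1,[-2.6,-1.5,0],0],[1,[-2.6,-1.5,0],0]]' | egrep 'pos|force'
```

```text
eef_pos: [0.4968, 0.0067, 0.0473]
force: [-0.3, -5.5, 4.9]
gripper_force: 3.3
eef_pos: [0.4966, 0.0082, 0.0475]
force: [3.8, -17.0, 6.2]
gripper_force: 8.2
```

```bash
python3 -m jog '[[1,[-1.7,-1,0],0],[1,[-2.6,-1.5,0],0],[1,[-2.6,-1.5,0],0]]' | egrep 'pos|force'
```

```text
eef_pos: [0.4964, 0.009, 0.0477]
force: [8.3, -30.7, 6.7]
gripper_force: 15.3
```

At the end stop. Next I'll ease off a little, lift away, and check.

```bash
python3 -m jog '[[1,[3.5,2,0],0],[1,[3.5,2,0],0],[1,[3.5,2,-62],0],[1,[3.5,2,-100],0],[1,[3.5,2,-100],0]]' | egrep 't:|pos|force'; python3 -m jog '[[1,[0,0,0],0],[1,[30,20,0],0],[1,[60,40,0],0],[1,[60,40,0],0],[1,[60,40,0],0],[1,[60,40,0],0],[1,[60,40,0],0],[1,[60,40,0],0]]' |egrep 't:|pos'; python3 chk.py
```

```text
t: 47.15
eef_pos: [0.4985, 0.0101, 0.15]
ee_rot: [-3.135, -0.001, -0.997]
force: [-0.1, 0.2, 0.2]
gripper_force: 0.0
t: 48.15
eef_pos: [0.4956, -0.063, 0.1469]
ee_rot: [-3.142, 0.0, -0.997]
scene green feeder@z66 [  2. 167.] bbox [226, 142, 4, 4, 11]
scene blue feeder@z66 [-4. 92.] bbox [229, 150, 5, 7, 19]
scene red feeder@z66 [ -5. -41.] bbox [236, 163, 10, 16, 135]
```

```bash
python3 -c "
from station import order
print(order.job_done())"
```

```text
the job is handed in; nothing more can be done
None
```

I ran both cards, green then blue, into the reader with full pushes; the slide snapped home each time, and I handed the job in at about 48 s, but green's final spot inside the reader couldn't be seen and no verdict came back.

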